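Pack the bag-tape rolls into their round tin

ROBOT

A 7-joint arm with a two-finger parallel gripper is mounted at the origin on the work surface. World frame = base frame: x ahead of the robot, y to its left, z up, the work surface at z = 0. Lengths are in m, angles in degrees, forces in N, time in s.
With the tool pointing down it reaches from about 0.425 to 0.875 m from the base axis. Payload 4.7 kg.
Tool frame: the origin (TCP) lies between the finger pads; the fingertips stand env.finger_overhang ahead of it and the grasp point (between the pads) lies 5 mm behind it (env.finger_overhang is the distance from the TCP to the fingertips, in m); z points along the fingers, y is the line along which they close (so a half turn about z gives the same grasp; the last joint's range is limited). The gripper opens to 87 mm and grips with 3 to 60 N. Pads are 19 mm wide; open, the fingers measure 117 mm over their backs; the gripper's body (75 mm by 190 mm) begins 51 mm behind the grasp point.
Start: joints at [70.823, 18.392, -4.016, 83.108, 1.295, 78.541, -3.26], TCP at [0.222, -0.611, 0.237] pointing down, gripper open.
Joint ranges: [-163.93, 163.93], [-17.29, 119.83], [-79.2, 71.16], [3.27, 140.29], [-89.18, 269.18], [5.43, 117.66], [-154.24, 154.24]. Speed limits (degrees/s): [147.25, 147.25, 180, 180, 180, 180, 180].

INTERFACE

Orientations are given as [roll, pitch, yaw] about the fixed x, y, z axes, in that order (R = Rz(yaw) Ry(pitch) Rx(roll)).
In Python, from cell import telemetry, eyes, env, models gives the robot as it stands. The module is installed in compiled form; this text tells all that it offers.
- The arm moves only by the tool drive_tool, never from a script. Its arguments are lists of equal length, an entry for each row: "angular": the turn, a rotation vector about the tool's x, y, z in rad, a list of three; "delta_pos": the shift along the tool's x, y, z in cm, a list of three; "gripper": the finger opening in cm, from 0 to 8.7. A call has 1 to 20 rows; each row shifts and turns the commanded pose from where the row before left it, along the tool's axes as they then stand; what a row does not reach is not made up. A row lasts 1/10 s, in which the tool goes at most 50 mm and 8.59 degrees, less where a joint would pass 70% of its speed; a pose out of reach is approached as far as the arm can. A call with a gripper value outside its range is refused whole. The fingers move at their own pace and stop on an object; "squeeze" is the grip in N (left out, the last holds). Time passes only in rows, so rows that do not move let the fingers close. It gives the time, the measured TCP pose, the force, the opening and the grip force at its end, in the units of the state.
- telemetry.get_obs(): the state, without advancing time (a new reading comes with each control period).
- eyes.read_camera(name): name is "scene" or "top" or "wrist"; returns a dict with "pixels" (400x640x3 uint8, red, green, blue), "mtx" (3x3 intrinsics, pixels), "D" ([k1, k2, p1, p2, k3] as OpenCV has them; the pictures are not rectified), "origin" and "orientation" of the camera in the world. Camera axes: x right, y down, z forward; pixel columns grow to the right and rows downward; lengths in m; the calibration is good to about 2 mm. A picture is of the moment at which its call begins. There is no depth.
- env.sign_off(): hands the job in; it is judged then, once.
Trained networks look in a picture, given as the dict that the camera call returned (one of the last four; its "shot" number tells which), for a name from the list of things; names that differ only in an ending like _2 or _b are one class to them, and where a whole thing is asked for, a point or a joint stands for the part that bears it (a point fixed in the world has none). Each returns a list of dicts, best first, with "p" (0 to 1); they miss things now and then, are a little off and sometimes report something else, mostly with a low value. They report only what shows in the picture. A call takes as long as a camera call. They do not tell look-alikes from the thing itself.
- models.search_frame(picture, target): "centre" ([column, row] in pixels, amid what is visible of it).
- models.cut_out(picture, target): "pixels" (400x640 bool, what is visible of it) and "centre" ([column, row] in pixels, amid what is visible of it).
The state is a dict: "time_s": time; "qpos": joint angles; "joint_velocities": joint speeds; "effort": joint torques, N m; "tool_pos": TCP position; "tool_rot": TCP orientation; "force": force on the tool from outside, world axes, zero at the start; "wrist_torque": the same for the moment, N m; "grip_width": finger opening in m; "grasp_force": force on a finger pad.
Only numpy, scipy, OpenCV 4.12 (cv2) and the standard library are available. Lean on these libraries where they do the work, as an engineer would, in place of code of your own. Each camera call takes 0.05 s, during which the arm holds its last target. There are 200 camera calls.

TASK

Put the bag-sealing tape away: slide the roll up off the tape stand's spindle and pack it, with the two rolls standing on the table, into the round tin beside the four already there, so that all seven stand flat on the tin's floor, tubes up, one in the middle and six round it. Do not lift the packed rolls out, and leave the buns, the lid and the scraper where they are.

Things in the scene. Friction and masses are not known exactly. Their poses are not given: they have to be found in the camera images.
- roll1_center (a point): tape roll, tube up: wound brown disc 56 mm across, 18 mm high, lower edge bevelled 3 x 4 mm, with a stiff pale core tube 22 mm across (bore 14) rising from its middle to 56 mm above the underside; about 60 g. Point: on its axis, 28 mm above the underside; z along the axis, to the tube's end. Stands loose in the tin from the start, near its wall.
- roll2_center (a point): tape roll, tube up: wound brown disc 56 mm across, 18 mm high, lower edge bevelled 3 x 4 mm, with a stiff pale core tube 22 mm across (bore 14) rising from its middle to 56 mm above the underside; about 60 g. Point: on its axis, 28 mm above the underside; z along the axis, to the tube's end. Stands loose in the tin from the start, near its wall.
- roll3_center (a point): tape roll, tube up: wound brown disc 56 mm across, 18 mm high, lower edge bevelled 3 x 4 mm, with a stiff pale core tube 22 mm across (bore 14) rising from its middle to 56 mm above the underside; about 60 g. Point: on its axis, 28 mm above the underside; z along the axis, to the tube's end. Stands loose in the tin from the start, near its wall.
- roll4_center (a point): tape roll, tube up: wound brown disc 56 mm across, 18 mm high, lower edge bevelled 3 x 4 mm, with a stiff pale core tube 22 mm across (bore 14) rising from its middle to 56 mm above the underside; about 60 g. Point: on its axis, 28 mm above the underside; z along the axis, to the tube's end. Stands loose in the tin from the start, near its wall.
- roll5_center (a point): tape roll, tube up: wound brown disc 56 mm across, 18 mm high, lower edge bevelled 3 x 4 mm, with a stiff pale core tube 22 mm across (bore 14) rising from its middle to 56 mm above the underside; about 60 g. Point: on its axis, 28 mm above the underside; z along the axis, to the tube's end. Stands on the table. All seven rolls are alike.
- roll6_center (a point): tape roll, tube up: wound brown disc 56 mm across, 18 mm high, lower edge bevelled 3 x 4 mm, with a stiff pale core tube 22 mm across (bore 14) rising from its middle to 56 mm above the underside; about 60 g. Point: on its axis, 28 mm above the underside; z along the axis, to the tube's end. Stands on the table. All seven rolls are alike.
- roll7_center (a point): tape roll, tube up: wound brown disc 56 mm across, 18 mm high, lower edge bevelled 3 x 4 mm, with a stiff pale core tube 22 mm across (bore 14) rising from its middle to 56 mm above the underside; about 60 g. Point: on its axis, 28 mm above the underside; z along the axis, to the tube's end. Rests on the tape stand's base, the spindle through its bore.
- tin_in (a point): open round metal tin, fixed: 177 mm across inside, wall 2.5 mm thick, 24 mm high over the table, floor 3 mm thick. Point: centre of the inner floor; z up. Seven rolls just fit flat: one in the middle, six round it about 58 mm apart. At the start the middle and two outer places (each between two standing rolls) are free.
- spindle_tip (a point): tape stand, fixed: grey base plate 120 x 100 x 12 mm, upright steel spindle 11 mm across with its tip 74 mm above the table (6 mm above its roll's core tube), and a tear-off blade 26 mm high over the table at one end, 55 mm from the spindle. Point: the spindle's tip; z up.
- bun1: white bun, 92 mm across and 53 mm high, on the holed wooden board beyond the work; origin at the centre of its underside
- bun2: white bun, 92 mm across and 53 mm high, on the holed wooden board beyond the work; origin at the centre of its underside
- lid: the tin's flat round metal lid, 187 mm across and 17 mm high, lying on the table; origin at the centre of its underside
- scraper: bench scraper lying on the table, steel blade 90 x 130 mm with a wooden grip 28 x 130 mm and 14 mm high; origin at the centre of its underside
Things that resemble listed ones, but are neither listed nor needed, are in the scene too. Leave any yellow look-alike of the part that bears roll3_center alone.

How it is judged:
By the outcome, as a careful person would: the job done as asked, in the order asked, and still so for the second after the job is handed in, with the robot touching nothing.
It also fails if it takes over 69 s, if anything falls off the work surface, if the arm or the gripper's body presses on something with over 40 N, if the wrist force passes 120 N, or if a joint passes its speed limit or range.

## Working session

There is one attempt and no reset: what is moved stays moved. The work goes in short steps, Python scripts to look and compute and a tool call to move; the robot and the scene stay as the last step left them, time stands still between calls to the robot, and variables do not carry over. Pictures are saved under pics/ and viewed, at most 10 in all, crops included, and the job is handed in when it is done.

Besides the shell and the picture viewer there is one more tool, called after ">>>" as a command line: name --argument value ..., lists and objects as JSON in quotes. drive_tool: Moves the arm, as the interface text tells. Its arguments: {"type":"object","properties":{"angular":{"type":"array","items":{"type":"array","items":{"type":"number"}}},"delta_pos":{"type":"array","items":{"type":"array","items":{"type":"number"}}},"gripper":{"type":"array","items":{"type":"number"}},"squeeze":{"type":"number"}},"required":["angular","delta_pos","gripper"]}

```bash
mkdir -p pics; cat > h.py <<'E'
import numpy as np, cv2
from scipy.spatial.transform import Rotation as R
from cell import telemetry, eyes, env, models
def Rc(o):
    o=np.array(o,float)
    if o.shape==(3,3): return o
    if o.size==4: return R.from_quat(o).as_matrix()
    return R.from_euler('xyz',o,degrees=True).as_matrix()
def px2w(c,uv,z):
    uv=np.array(uv,float).reshape(-1,1,2)
    n=cv2.undistortPoints(uv,np.array(c['mtx'],float),np.array(c['D'],float)).reshape(-1,2)
    d=np.c_[n,np.ones(len(n))]@Rc(c['orientation']).T
    o=np.array(c['origin'])
    return o+d*((z-o[2])/d[:,2])[:,None]
def w2px(c,P):
    M=Rc(c['orientation']);P=np.array(P,float).reshape(-1,3)
    r=cv2.Rodrigues(M.T)[0];t=-M.T@np.array(c['origin'])
    return cv2.projectPoints(P,r,t,np.array(c['mtx'],float),np.array(c['D'],float))[0].reshape(-1,2)
def save(c,n): cv2.imwrite('pics/'+n,cv2.cvtColor(c['pixels'],cv2.COLOR_RGB2BGR))
E
python3 - <<'E'
from h import *
s=telemetry.get_obs();print({k:np.round(v,3) for k,v in s.items()},env.finger_overhang)
np.set_printoptions(precision=3,suppress=True)
for n in('top','scene'):
    c=eyes.read_camera(n);save(c,n+'0.png');print(n,c['origin'],c['orientation'],c['mtx'][0])
    for t in('roll3_center','tin_in','spindle_tip','lid'):
        for d in models.search_frame(c,t):
            z={'roll3_center':.028,'tin_in':.003,'spindle_tip':.074,'lid':.0}[t]
            print(t,np.round(d['centre']),round(d['p'],2),px2w(c,d['centre'],z)[0])
E
```

```text
{'time_s': np.float64(0.0), 'qpos': array([70.825, 18.44 , -4.017, 83.174,  1.297, 78.542, -3.259]), 'joint_velocities': array([-0.017, -0.053, -0.014,  0.026,  0.036,  0.005,  0.052]), 'effort': array([-0.0000e+00, -4.9129e+01, -4.0400e-01, -3.1253e+01, -6.4000e-02,
        4.4000e-02,  0.0000e+00]), 'tool_pos': array([ 0.222, -0.61 ,  0.235]), 'tool_rot': array([-1.7989e+02,  8.0000e-03,  1.9989e+01]), 'force': array([ 0.307, -0.021, -0.215]), 'wrist_torque': array([-0.051,  0.059,  0.024]), 'grasp_force': np.float64(0.0), 'grip_width': np.float64(0.087)} 0.014
top [0.35  0.027 1.214] [-170.149   -1.362  -89.723] [408.113   0.    325.724]
roll3_center [227. 146.] 0.86 [0.726 0.297 0.028]
roll3_center [255. 285.] 0.82 [0.317 0.2   0.028]
roll3_center [343. 269.] 0.62 [ 0.363 -0.051  0.028]
roll3_center [276. 202.] 0.53 [0.557 0.147 0.028]
tin_in [250. 206.] 0.57 [0.547 0.225 0.003]
spindle_tip [386. 210.] 0.79 [ 0.53  -0.171  0.074]
lid [159. 254.] 0.69 [0.404 0.486 0.   ]
scene [ 1.023 -0.45   0.907] [-141.959    0.196   46.224] [380.069   0.    323.524]
roll3_center [358. 190.] 0.71 [0.55  0.142 0.028]
roll3_center [318. 144.] 0.7 [0.32  0.193 0.028]
roll3_center [444. 199.] 0.56 [0.755 0.3   0.028]
roll3_center [271. 191.] 0.55 [ 0.372 -0.053  0.028]
tin_in [374. 186.] 0.56 [0.564 0.206 0.003]
spindle_tip [267. 265.] 0.94 [ 0.589 -0.231  0.074]
spindle_tip [346. 181.] 0.46 [0.53  0.111 0.074]
lid [392. 122.] 0.75 [0.4   0.489 0.   ]
```

View pics/top0.png

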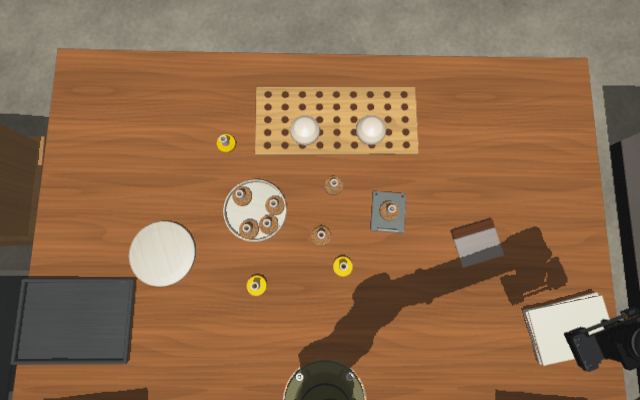

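View pics/scene0.png

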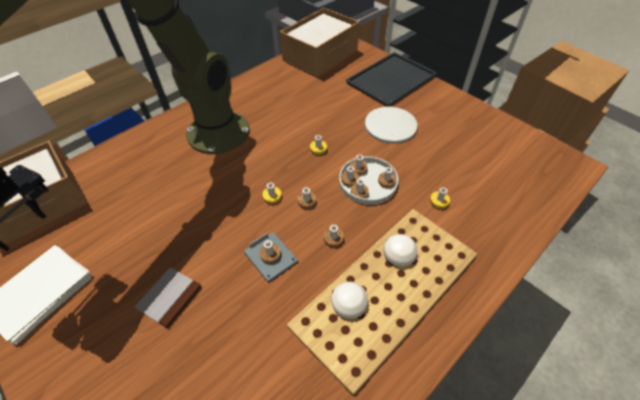

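Top view: tin at about (254,210) with rolls at (240,195), (274,204), (268,224) and (248,228). The loose brown rolls are at (334,185) and (320,235), the stand is at (391,210), and there are three yellow look-alikes. Next I'll turn these into coarse positions.

```bash
python3 - <<'E'
from h import *
np.set_printoptions(precision=3,suppress=True)
c=eyes.read_camera('top')
print(px2w(c,[(392,208),(334,182),(321,233)],.056))
print('tin',px2w(c,[(254.5,209)],.024), px2w(c,[(239,194),(274,202),(266,223),(246,227)],.059))
w=eyes.read_camera('wrist');s=telemetry.get_obs()
T=R.from_euler('xyz',s['tool_rot'],degrees=True)
print(w['origin'],w['orientation'],w['mtx'],w['D'])
print('cam in tool',T.inv().apply(np.array(w['origin'])-s['tool_pos']), (T.inv().as_matrix()@Rc(w['orientation'])))
p=np.array([.533,-.178,.2]);print('shift tool',T.inv().apply(p-s['tool_pos'])*100)
E
```

```text
[[ 0.538 -0.191  0.056]
 [ 0.613 -0.023  0.056]
 [ 0.464  0.014  0.056]]
tin [[0.536 0.209 0.024]] [[0.574 0.25  0.059]
 [0.552 0.149 0.059]
 [0.491 0.17  0.059]
 [0.479 0.226 0.059]]
[ 0.293 -0.585  0.385] [163.903  -0.042 -69.975] [[294.862   0.    320.329]
 [  0.    294.862 198.101]
 [  0.      0.      1.   ]] [-0.039  0.     0.     0.     0.   ]
cam in tool [ 0.076 -0.    -0.148] [[ 0.001 -0.961 -0.277]
 [ 1.     0.     0.001]
 [-0.001 -0.277  0.961]]
shift tool [ 44.009 -30.056   3.656]
```

>>> drive_tool --angular '[[0,0,0],[0,0,0],[0,0,0],[0,0,0],[0,0,0],[0,0,0],[0,0,0],[0,0,0],[0,0,0],[0,0,0],[0,0,0],[0,0,0],[0,0,0],[0,0,0],[0,0,0]]' --delta_pos '[[3.2,-2.2,0.25],[3.2,-2.2,0.25],[3.2,-2.2,0.25],[3.2,-2.2,0.25],[3.2,-2.2,0.25],[3.2,-2.2,0.25],[3.2,-2.2,0.25],[3.2,-2.2,0.25],[3.2,-2.2,0.25],[3.2,-2.2,0.25],[3.2,-2.2,0.25],[3.2,-2.2,0.25],[3.2,-2.2,0.25],[2.4,-1.4,0.25],[0,0,0]]' --gripper '[5,5,5,5,5,5,5,5,5,5,5,5,5,5,5]' --squeeze 20

```text
time_s: 2.1
tool_pos: [0.5355, -0.1732, 0.2015]
tool_rot: [-179.9, -0.1, 20.4]
force: [-0.7, -0.0, -0.2]
grip_width: 0.0498
grasp_force: 0.0
```

```bash
python3 - <<'E'
from h import *
np.set_printoptions(precision=3,suppress=True)
w=eyes.read_camera('wrist');save(w,'w1.png');s=telemetry.get_obs();print(s['tool_pos'],s['tool_rot'],s['qpos'])
for t,z in(('spindle_tip',.074),('roll3_center',.03)):
    for d in models.search_frame(w,t): print(t,np.round(d['centre']),round(d['p'],2),px2w(w,d['centre'],z)[0])
E
```

```text
[ 0.534 -0.176  0.201] [-179.965   -0.022   20.25 ] [ 38.499  10.499 -25.623  97.854   4.691  72.715 -57.895]
spindle_tip [335. 193.] 0.78 [ 0.541 -0.186  0.074]
roll3_center [ 10. 241.] 0.95 [0.333 0.163 0.03 ]
roll3_center [38. 68.] 0.88 [0.55  0.148 0.03 ]
```

View pics/w1.png

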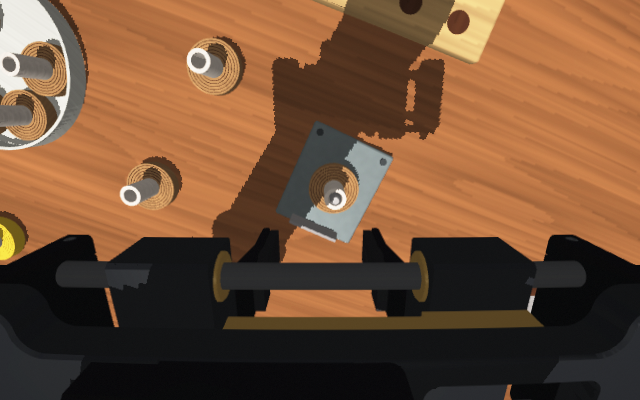

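Wrist view: the stand's roll has its tube ring at about (337,199), and the blade is at (315,228), clear of the fingers' closing line. The loose rolls' tube tops are at (200,61) and (131,195).

```bash
cat >> h.py <<'E'
def ring(c,uv,z,rad=14,thr=165):
    """pale tube end near uv: centroid of filled ring of bright, grey pixels"""
    im=c['pixels'].astype(int); u,v=map(int,uv)
    m=((im.min(2)>thr)&(im.max(2)-im.min(2)<40)).astype(np.uint8)
    k=np.zeros_like(m);cv2.circle(k,(u,v),rad,1,-1);m&=k
    pts=cv2.findNonZero(m)
    (x,y),r=cv2.minEnclosingCircle(cv2.convexHull(pts)); 
    return (x,y),r,len(pts),px2w(c,(x,y),z)[0]
E
python3 - <<'E'
from h import *
np.set_printoptions(precision=4,suppress=True)
w=eyes.read_camera('wrist');s=telemetry.get_obs();T=R.from_euler('xyz',s['tool_rot'],degrees=True)
for uv,z in(((337,199),.068),((200,61),.056),((131,195),.056)):
    r=ring(w,uv,z);print(r, T.inv().apply(r[3]-s['tool_pos'])*100)
    print(295*.011/ (w['origin'][2]-z))
E
```

```text
((334.0, 198.5), 12.855060577392578, 130, array([ 0.5314, -0.1944,  0.068 ])) [-0.5667  1.3004 13.3562]
11.517745917839175
((193.5, 57.5), 10.977349281311035, 136, array([ 0.6111, -0.0262,  0.056 ])) [ 12.6377 -11.8088  14.5368]
11.047216372290567
((125.93243408203125, 192.4729766845703), 9.668170928955078, 133, array([0.4601, 0.0111, 0.056 ])) [ -0.2914 -20.4487  14.5408]
11.047216372290567
```

```bash
python3 - <<'E'
import cv2,numpy as np
a=cv2.imread('pics/w1.png')
def cr(u,v): return cv2.resize(a[v-20:v+20,u-20:u+20],(260,260),interpolation=cv2.INTER_NEAREST)
cv2.imwrite('pics/z1.png',np.hstack([cr(337,199),cr(200,61),cr(131,195)]))
E
```

```text
(no output)
```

View pics/z1.png

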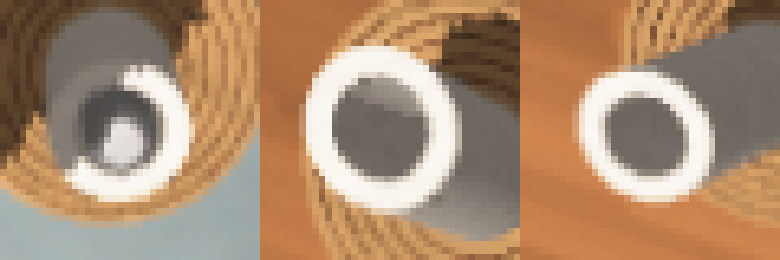

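Crops: the ring centres are at about (335.7,198.9), (198.3,60.3) and (129.9,195.3). The ring ends are almost pure white, so I'll raise the threshold.

```bash
sed -i 's/thr=165/thr=215/' h.py; python3 - <<'E'
from h import *
np.set_printoptions(precision=4,suppress=True)
w=eyes.read_camera('wrist');s=telemetry.get_obs();T=R.from_euler('xyz',s['tool_rot'],degrees=True)
for uv,z in(((336,199),.068),((198,60),.056),((130,195),.056)):
    r=ring(w,uv,z);print(r[:3]);P=px2w(w,uv,z)[0];print(r[3],P, T.inv().apply(P-s['tool_pos'])*100)
print(s['tool_pos'],s['tool_rot'])
E
```

```text
((330.5, 194.0), 10.30786418914795, 86)
[ 0.5344 -0.1901  0.068 ] [ 0.5314 -0.197   0.068 ] [-0.6508  1.536  13.3604]
((192.0, 56.5), 11.236202239990234, 122)
[ 0.6114 -0.0254  0.056 ] [ 0.6103 -0.0314  0.056 ] [ 12.3952 -11.3652  14.5437]
((124.93243408203125, 192.4729766845703), 9.668170928955078, 113)
[0.4597 0.0116 0.056 ] [0.4589 0.006  0.056 ] [ -0.5828 -20.0225  14.5461]
[ 0.5323 -0.1803  0.2016] [179.9621   0.0357  19.8389]
```

>>> drive_tool --angular '[[0,0,0],[0,0,0],[0,0,0],[0,0,0],[0,0,0],[0,0,0]]' --delta_pos '[[-0.1,0.3,2.5],[-0.1,0.3,2.5],[-0.1,0.4,2.5],[0,0,1.6],[0,0,0],[0,0,0]]' --gripper '[5,5,5,5,5,5]'

```text
time_s: 2.95
tool_pos: [0.5335, -0.1899, 0.111]
tool_rot: [180.0, -0.0, 19.9]
force: [-0.0, 0.4, 1.2]
grip_width: 0.0501
grasp_force: 0.0
```

```bash
python3 - <<'E'
from h import *
np.set_printoptions(precision=4,suppress=True)
w=eyes.read_camera('wrist');s=telemetry.get_obs();T=R.from_euler('xyz',s['tool_rot'],degrees=True)
print(s['tool_pos'],s['tool_rot'])
uv=w2px(w,[.533,-.1905,.068])[0];print('pred',uv)
r=ring(w,uv,.068,22);print(r,T.inv().apply(r[3]-s['tool_pos'])*100)
a=cv2.cvtColor(w['pixels'],cv2.COLOR_RGB2BGR);u,v=map(int,uv)
cv2.imwrite('pics/z2.png',cv2.resize(a[v-40:v+40,u-50:u+50],(600,480),interpolation=cv2.INTER_NEAREST));print(u,v)
E
```

```text
[ 0.5341 -0.1898  0.1117] [179.9277  -0.0619  19.9227]
pred [321.1331 227.218 ]Traceback (most recent call last):
  File "<stdin>", line 6, in <module>
  File "h.py", line 26, in ring
    (x,y),r=cv2.minEnclosingCircle(cv2.convexHull(pts));
                                   ~~~~~~~~~~~~~~^^^^^
cv2.error: OpenCV(4.12.0) /io/opencv/modules/imgproc/src/convhull.cpp:143: error: (-215:Assertion failed) total >= 0 && (depth == CV_32F || depth == CV_32S) in function 'convexHull'
```

```bash
python3 - <<'E'
from h import *
np.set_printoptions(precision=4,suppress=True)
w=eyes.read_camera('wrist');s=telemetry.get_obs()
print(s['tool_pos'])
a=cv2.cvtColor(w['pixels'],cv2.COLOR_RGB2BGR);u,v=321,227
cv2.imwrite('pics/z2.png',cv2.resize(a[v-40:v+40,u-50:u+50],(600,480),interpolation=cv2.INTER_NEAREST))
E
```

```text
[ 0.5344 -0.1897  0.112 ]
```

View pics/z2.png

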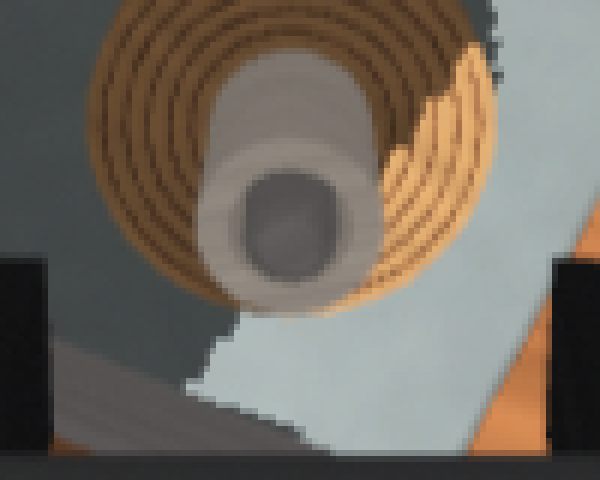

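Ring centre at about (319,224): a 1 mm correction, then descend, grip and lift.

>>> drive_tool --angular '[[0,0,0],[0,0,0],[0,0,0],[0,0,0],[0,0,0],[0,0,0],[0,0,0],[0,0,0],[0,0,0]]' --delta_pos '[[0.1,-0.1,2],[0,0,2],[0,0,1.5],[0,0,0.7],[0,0,0],[0,0,0],[0,0,0],[0,0,0],[0,0,0]]' --gripper '[5,5,5,5,5,1.5,1.5,1.5,1.5]' --squeeze 35

```text
time_s: 3.95
tool_pos: [0.5347, -0.1878, 0.0491]
tool_rot: [180.0, -0.0, 20.0]
force: [1.0, 0.5, 0.5]
grip_width: 0.0258
grasp_force: 0.0
```

>>> drive_tool --angular '[[0,0,0],[0,0,0],[0,0,0],[0,0,0],[0,0,0],[0,0,0],[0,0,0],[0,0,0]]' --delta_pos '[[0,0,0],[0,0,0],[0,0,0],[0,0,-1.5],[0,0,-2],[0,0,-2],[0,0,-2],[0,0,0]]' --gripper '[1.5,1.5,1.5,1.5,1.5,1.5,1.5,1.5]'

```text
time_s: 4.75
tool_pos: [0.5363, -0.1881, 0.1271]
tool_rot: [179.8, -0.2, 20.0]
force: [1.2, 0.0, -0.3]
grip_width: 0.0214
grasp_force: 35.0
```

>>> drive_tool --angular '[[0,0,0],[0,0,0],[0,0,0],[0,0,0],[0,0,0],[0,0,0],[0,0,0],[0,0,0],[0,0,0],[0,0,0],[0,0,0],[0,0,0],[0,0,0],[0,0,0]]' --delta_pos '[[0,-2,-0.75],[0.55,-3.75,-0.75],[0.55,-3.75,-0.75],[0.55,-3.75,-0.75],[0.55,-3.75,-0.75],[0.55,-3.75,-0.75],[0.55,-3.75,-0.75],[0.55,-3.75,-0.75],[0.55,-3.75,-0.75],[0.55,-3.75,-0.75],[0.55,-1.75,0],[0,0,0],[0,0,0],[0,0,0]]' --gripper '[1.5,1.5,1.5,1.5,1.5,1.5,1.5,1.5,1.5,1.5,1.5,1.5,1.5,1.5]'

```text
time_s: 6.15
tool_pos: [0.4578, 0.1818, 0.1978]
tool_rot: [180.0, 0.1, 19.9]
force: [1.0, -0.1, -0.2]
grip_width: 0.0212
grasp_force: 35.0
```

```bash
python3 - <<'E'
from h import *
np.set_printoptions(precision=4,suppress=True)
w=eyes.read_camera('wrist');s=telemetry.get_obs();save(w,'w3.png')
print(s['tool_pos'],s['tool_rot'],s['joint_velocities'])
for d in models.search_frame(w,'roll3_center'): print(np.round(d['centre']),round(d['p'],2),px2w(w,d['centre'],.03)[0])
np.save('w3.npy',dict(w),allow_pickle=True)
E
```

```text
[0.4579 0.1818 0.1979] [179.9761   0.0782  19.839 ] [ 0.1382 -0.044   0.0238 -0.2148 -0.1924  0.1045 -0.1579]
[375. 114.] 0.95 [0.5477 0.1542 0.03  ]
[484. 308.] 0.52 [ 0.3766 -0.0697  0.03  ]
```

View pics/w3.png

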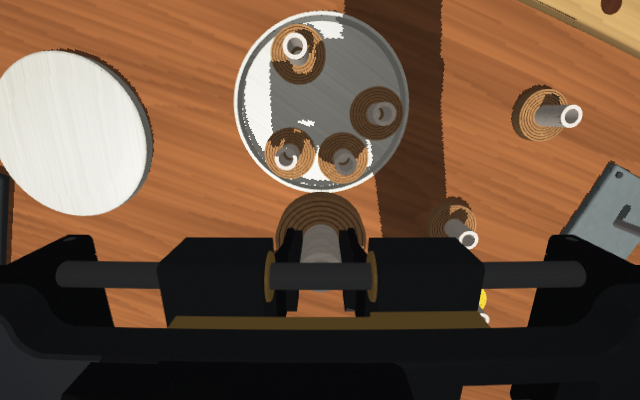

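Wrist view: four packed rolls with tube tops at about (295,45), (381,113), (288,158) and (345,160), inside a tin rim spanning about x 233–410 and y 10–192. I'll refine these by fitting circles to the edges.

```bash
cat >> h.py <<'E'
A=np.linspace(0,2*np.pi,120,endpoint=False)
def fit(c,p0,circ,rng=.008,off=(0,0)):
    """best (x,y) near p0 by edge strength along projected circles [(z,r)..]"""
    g=cv2.GaussianBlur(cv2.cvtColor(c['pixels'],cv2.COLOR_RGB2LAB).astype(np.float32),(0,0),1.0)
    m=np.minimum(sum(cv2.Sobel(g[...,i],cv2.CV_32F,1,0)**2+cv2.Sobel(g[...,i],cv2.CV_32F,0,1)**2 for i in range(3))**.5,120)
    best=(-1,)
    st=.0005
    G=np.arange(-rng,rng+1e-9,st)
    for dx in G:
        for dy in G:
            P=np.concatenate([np.c_[p0[0]+dx+r*np.cos(A),p0[1]+dy+r*np.sin(A),0*A+z] for z,r in circ])
            q=w2px(c,P).astype(np.float32)
            v=cv2.remap(m,q[:,0],q[:,1],cv2.INTER_LINEAR).mean()
            if v>best[0]: best=(v,p0[0]+dx,p0[1]+dy)
    return np.array(best)
def rollfit(c,p0,zb,rng=.008): return fit(c,p0,[(zb+.056,.011),(zb+.056,.007),(zb+.018,.028)],rng)
def overlay(c,items):
    a=cv2.cvtColor(c['pixels'],cv2.COLOR_RGB2BGR);k=4
    a=cv2.resize(a,None,fx=k,fy=k)
    for x,y,z,r in items:
        q=(w2px(c,np.c_[x+r*np.cos(A),y+r*np.sin(A),0*A+z])*k+k/2).astype(int)
        cv2.polylines(a,[q],True,(255,0,255),1)
    return a
E
python3 - <<'E'
from h import *
np.set_printoptions(precision=4,suppress=True)
w=np.load('w3.npy',allow_pickle=True).item()
t=fit(w,px2w(w,(322,101),.024)[0],[(.024,.0885),(.024,.091)]);print('tin',t)
it=[(t[1],t[2],.024,.0885)]
for uv in((295,45),(381,113),(288,158),(345,160)):
    p=px2w(w,uv,.059)[0];f=rollfit(w,p,.003);d=f[1:]-t[1:];print(p,f,'r',np.hypot(*d),np.degrees(np.arctan2(d[1],d[0])))
    it+=[(f[1],f[2],.059,.011),(f[1],f[2],.021,.028)]
for uv in((571,116),(468,240)):
    p=px2w(w,uv,.056)[0];f=rollfit(w,p,0);print('loose',p,f)
a=overlay(w,it);cv2.imwrite('pics/o3.png',a[0:800,900:1680])
a=cv2.imread('pics/o3.png');cv2.imwrite('pics/o3.png',cv2.resize(a,(585,600)))
E
```

```text
tin [103.2637   0.5349   0.2066]
[0.5764 0.2488 0.059 ] [115.8253   0.5754   0.2488] r 0.05850724354078694 46.17074277519508
[0.5485 0.1541 0.059 ] [87.3543  0.549   0.1516] r 0.056765096796527706 -75.6497246555775
[0.4784 0.2229 0.059 ] [105.1817   0.4764   0.2249] r 0.06132191036174856 162.62144813674269
[0.4955 0.1699 0.059 ] [82.5441  0.492   0.1684] r 0.05747053223456704 -138.3313463156423
loose [ 0.6121 -0.0232  0.056 ] [108.8836   0.6126  -0.0232]
loose [0.4599 0.0129 0.056 ] [91.8593  0.4604  0.0124]
```

View pics/o3.png

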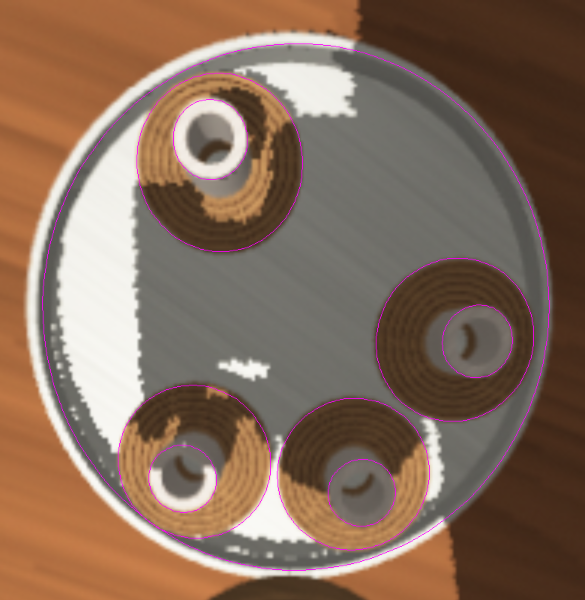

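The fits match. The tin centre is about (.535,.208) and the four rolls already sit near hexagon places. The free outer places are at about -15° and 105°.

>>> drive_tool --angular '[[0,0,0],[0,0,0],[0,0,0],[0,0,0],[0,0,0],[0,0,0],[0,0,0],[0,0,0],[0,0,0]]' --delta_pos '[[2.58,0.7,1.3],[2.58,0.7,1.3],[2.58,0.7,1.3],[2.58,0.7,1.3],[2.58,0.7,1.3],[0,0,1],[0,0,0],[0,0,0],[0,0,0]]' --gripper '[1.5,1.5,1.5,1.5,1.5,1.5,1.5,1.5,1.5]'

```text
time_s: 7.15
tool_pos: [0.5907, 0.1948, 0.1245]
tool_rot: [180.0, -0.1, 20.0]
force: [-0.7, -0.4, -1.1]
grip_width: 0.0215
grasp_force: 35.0
```

>>> drive_tool --angular '[[0,0,0],[0,0,0],[0,0,0],[0,0,0],[0,0,0],[0,0,0],[0,0,0],[0,0,0],[0,0,0]]' --delta_pos '[[0,0.2,2],[0,0,2],[0,0,1.2],[0,0,0.8],[0,0,0.8],[0,0,0.8],[0,0,0.5],[0,0,0],[0,0,0]]' --gripper '[1.5,1.5,1.5,1.5,1.5,1.5,1.5,1.5,1.5]'

```text
time_s: 8.05
tool_pos: [0.5918, 0.1929, 0.0427]
tool_rot: [180.0, -0.0, 20.0]
force: [-0.1, -0.1, -0.4]
grip_width: 0.0217
grasp_force: 35.0
```

>>> drive_tool --angular '[[0,0,0],[0,0,0],[0,0,0],[0,0,0],[0,0,0],[0,0,0],[0,0,0],[0,0,0],[0,0,0],[0,0,0],[0,0,0]]' --delta_pos '[[0,0,0.2],[0,0,0],[0,0,0],[0,0,0],[0,0,0],[0,0,-1],[0,0,-2],[0,0,-2.5],[0,0,-2.5],[0,0,0],[0,0,0]]' --gripper '[1.5,1.5,3.2,3.2,3.2,3.2,3.2,3.2,5,5,5]'

```text
time_s: 9.15
tool_pos: [0.5921, 0.193, 0.1216]
tool_rot: [180.0, -0.1, 20.0]
force: [0.0, -0.2, -0.2]
grip_width: 0.0466
grasp_force: 0.0
```

>>> drive_tool --angular '[[0,0,0],[0,0,0],[0,0,0],[0,0,0],[0,0,0],[0,0,0],[0,0,0],[0,0,0],[0,0,0]]' --delta_pos '[[-0.9,3.5,0],[-0.9,3.5,0],[-0.9,3.5,0],[-0.9,3.5,0],[-0.9,3.5,0],[-0.95,3.5,0],[0,0,1],[0,0,0],[0,0,0]]' --gripper '[5,5,5,5,5,5,5,5,5]'

```text
time_s: 10.05
tool_pos: [0.6114, -0.0214, 0.1096]
tool_rot: [-179.9, 0.1, 20.1]
force: [-0.2, 0.7, 0.3]
grip_width: 0.0496
grasp_force: 0.0
```

```bash
python3 - <<'E'
from h import *
np.set_printoptions(precision=4,suppress=True)
w=eyes.read_camera('wrist');s=telemetry.get_obs();T=R.from_euler('xyz',s['tool_rot'],degrees=True)
f=rollfit(w,(.6126,-.0232),0);print(s['tool_pos'],f,T.inv().apply(np.r_[f[1:],.037]-s['tool_pos'])*100)
E
```

```text
[ 0.6118 -0.021   0.1101] [77.6271  0.6121 -0.0232] [-0.0377  0.2262  7.3133]
```

>>> drive_tool --angular '[[0,0,0],[0,0,0],[0,0,0],[0,0,0],[0,0,0],[0,0,0],[0,0,0],[0,0,0],[0,0,0],[0,0,0],[0,0,0],[0,0,0],[0,0,0]]' --delta_pos '[[0,0.2,2.5],[0,0,2.5],[0,0,1.5],[0,0,0.7],[0,0,0],[0,0,0],[0,0,0],[0,0,0],[0,0,0],[0,0,0],[0,0,0],[0,0,0],[0,0,0]]' --gripper '[5,5,5,5,5,1.5,1.5,1.5,1.5,1.5,1.5,1.5,1.5]'

```text
time_s: 11.4
tool_pos: [0.6132, -0.025, 0.0391]
tool_rot: [180.0, -0.0, 20.0]
force: [-1.1, -0.2, 4.3]
grip_width: 0.021
grasp_force: 35.0
```

>>> drive_tool --angular '[[0,0,0],[0,0,0],[0,0,0],[0,0,0],[0,0,0],[0,0,0],[0,0,0],[0,0,0],[0,0,0],[0,0,0],[0,0,0],[0,0,0],[0,0,0],[0,0,0]]' --delta_pos '[[0,0,-2],[0,0,-3],[0.1,-2,-3],[0.1,-3,-1],[0.1,-3.5,0],[0.1,-3.5,0],[0.1,-3.5,0],[0.1,-3.5,0],[0.1,-3.5,0],[0.2,-3.5,0],[0.2,-3,0],[0.1,-1.3,0],[0,0,0],[0,0,0]]' --gripper '[1.5,1.5,1.5,1.5,1.5,1.5,1.5,1.5,1.5,1.5,1.5,1.5,1.5,1.5]'

```text
time_s: 12.8
tool_pos: [0.5213, 0.262, 0.128]
tool_rot: [179.9, 0.0, 19.9]
force: [0.4, 0.3, -1.4]
grip_width: 0.0214
grasp_force: 35.0
```

```bash
python3 - <<'E'
from h import *
np.set_printoptions(precision=4,suppress=True)
w=eyes.read_camera('wrist');s=telemetry.get_obs();T=R.from_euler('xyz',s['tool_rot'],degrees=True)
print(s['tool_pos'],s['tool_rot'])
for n,p in(('A',(.5754,.2488)),('P1',(.5914,.1925))):
    f=rollfit(w,p,.003,.01);print(n,f)
P=[.5194,.2644,.04];print(T.inv().apply(P-s['tool_pos'])*100)
E
```

```text
[0.5216 0.2614 0.128 ] [179.9078   0.0437  19.8324]
A [86.375   0.5759  0.2488]
P1 [58.8879  0.5919  0.193 ]
[-0.0998 -0.3732  8.8036]
```

>>> drive_tool --angular '[[0,0,0],[0,0,0],[0,0,0],[0,0,0],[0,0,0],[0,0,0],[0,0,0],[0,0,0],[0,0,0]]' --delta_pos '[[-0.1,-0.35,1],[0,0,2.5],[0,0,1.5],[0,0,1],[0,0,0.8],[0,0,0.8],[0,0,0.7],[0,0,0],[0,0,0]]' --gripper '[1.5,1.5,1.5,1.5,1.5,1.5,1.5,1.5,1.5]'

```text
time_s: 13.75
tool_pos: [0.5187, 0.267, 0.0457]
tool_rot: [-180.0, -0.0, 20.0]
force: [0.4, 0.5, -1.0]
grip_width: 0.0211
grasp_force: 35.0
```

>>> drive_tool --angular '[[0,0,0],[0,0,0],[0,0,0]]' --delta_pos '[[0,0.1,0.3],[0,0,0.1],[0,0,0]]' --gripper '[1.5,1.5,1.5]'

```text
time_s: 14.05
tool_pos: [0.5192, 0.2657, 0.042]
tool_rot: [180.0, -0.0, 20.0]
force: [-0.7, -1.5, 3.8]
grip_width: 0.0212
grasp_force: 35.0
```

>>> drive_tool --angular '[[0,0,0],[0,0,0],[0,0,0],[0,0,0],[0,0,0],[0,0,0],[0,0,0],[0,0,0],[0,0,0],[0,0,0],[0,0,0],[0,0,0],[0,0,0],[0,0,0],[0,0,0],[0,0,0]]' --delta_pos '[[0,0,0],[0,0,0],[0,0,0],[0,0,-1],[0,0,-2.5],[0,0,-3],[0,0,-1],[-2,3.1,0],[-2,3.1,0],[-2,3.1,0],[-2,3.1,0],[-2,3.1,0],[-2,3.1,0],[-2.2,3.1,0],[0,0,0],[0,0,0]]' --gripper '[3.2,3.2,3.2,3.2,3.2,3.2,3.2,5,5,5,5,5,5,5,5,5]'

```text
time_s: 15.65
tool_pos: [0.4594, 0.0126, 0.1166]
tool_rot: [180.0, -0.0, 19.9]
force: [-0.3, 1.5, 0.1]
grip_width: 0.0499
grasp_force: 0.0
```

```bash
python3 - <<'E'
from h import *
np.set_printoptions(precision=4,suppress=True)
w=eyes.read_camera('wrist');s=telemetry.get_obs();T=R.from_euler('xyz',s['tool_rot'],degrees=True)
f=rollfit(w,(.4604,.0124),0);print(s['tool_pos'],f,T.inv().apply(np.r_[f[1:],.038]-s['tool_pos'])*100)
E
```

```text
[0.4597 0.0138 0.1167] [63.7394  0.4599  0.0134] [-0.0002  0.0423  7.8682]
```

>>> drive_tool --angular '[[0,0,0],[0,0,0],[0,0,0],[0,0,0],[0,0,0],[0,0,0],[0,0,0],[0,0,0],[0,0,0],[0,0,0],[0,0,0],[0,0,0],[0,0,0],[0,0,0],[0,0,0],[0,0,0],[0,0,0]]' --delta_pos '[[0,0,2.5],[0,0,2.5],[0,0,1.8],[0,0,1.0],[0,0,0],[0,0,0],[0,0,0],[0,0,0],[0,0,0],[0,0,0],[0,0,0],[0,0,0],[0,0,-2],[0,0,-3],[0,0,-4],[0,0,-4],[0,0,0]]' --gripper '[5,5,5,5,5,1.5,1.5,1.5,1.5,1.5,1.5,1.5,1.5,1.5,1.5,1.5,1.5]'

```text
time_s: 17.4
tool_pos: [0.4631, 0.0135, 0.1736]
tool_rot: [179.7, -0.5, 20.0]
force: [-0.0, -0.1, 0.2]
grip_width: 0.0213
grasp_force: 35.0
```

>>> drive_tool --angular '[[0,0,0],[0,0,0],[0,0,0],[0,0,0],[0,0,0],[0,0,0],[0,0,0],[0,0,0]]' --delta_pos '[[1.1,-3.1,-0.5],[1.1,-3.1,-0.5],[1.1,-3.2,-0.5],[1.1,-3.2,-0.5],[1.1,-3.2,-0.5],[0,0,0],[0,0,0],[0,0,0]]' --gripper '[1.5,1.5,1.5,1.5,1.5,1.5,1.5,1.5]'

```text
time_s: 18.2
tool_pos: [0.457, 0.1792, 0.1926]
tool_rot: [180.0, 0.1, 19.9]
force: [-0.0, 0.7, -0.3]
grip_width: 0.0213
grasp_force: 35.0
```

```bash
python3 - <<'E'
from h import *
np.set_printoptions(precision=4,suppress=True)
w=eyes.read_camera('wrist');s=telemetry.get_obs();T=R.from_euler('xyz',s['tool_rot'],degrees=True)
print(s['tool_pos'],s['tool_rot'])
F=[];it=[]
for n,p in(('A',(.5754,.2488)),('B',(.549,.1516)),('C',(.4764,.2249)),('D',(.492,.1684)),('P1',(.5919,.193)),('P2',(.5192,.2655))):
    f=rollfit(w,p,.003,.007);F.append(f[1:]);print(n,f);it+=[(f[1],f[2],.059,.011),(f[1],f[2],.021,.028)]
F=np.array(F)
from scipy.optimize import minimize
best=minimize(lambda q:-np.hypot(*(F-q).T).min(),F.mean(0),method='Nelder-Mead').x
print('mid',best,np.hypot(*(F-best).T)); print(T.inv().apply(np.r_[best,.042]-s['tool_pos'])*100)
a=overlay(w,it);cv2.imwrite('pics/o4.png',cv2.resize(a[0:960,800:1800],(625,600)))
E
```

```text
[0.4572 0.1789 0.1927] [179.9722   0.0916  19.8519]
A [115.2069   0.5754   0.2488]
B [88.0511  0.549   0.1511]
C [107.6909   0.4764   0.2249]
D [84.0449  0.492   0.1679]
P1 [88.2267  0.5914  0.193 ]
P2 [97.5623  0.5187  0.266 ]
mid [0.5345 0.2075] [0.0581 0.0582 0.0607 0.0581 0.0587 0.0606]
[ 8.2724 -0.0627 15.055 ]
```

View pics/o4.png

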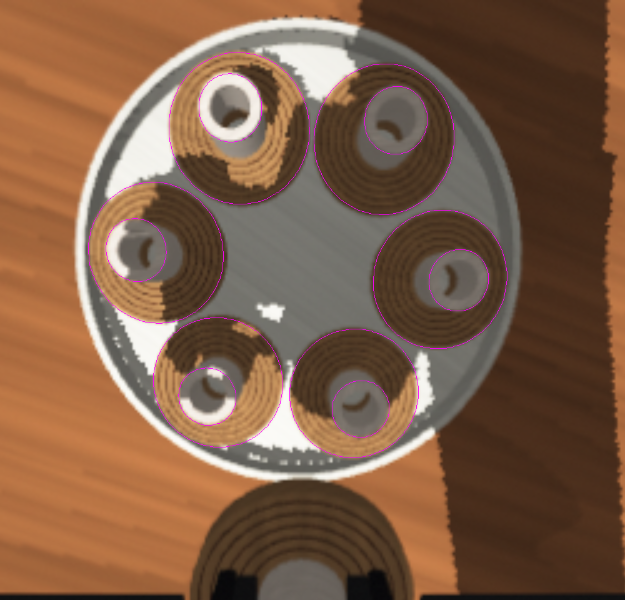

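All six stand in place on the overlay, and the middle gap leaves at least 2 mm all round. Next the middle roll.

>>> drive_tool --angular '[[0,0,0],[0,0,0],[0,0,0],[0,0,0],[0,0,0],[0,0,0],[0,0,0],[0,0,0]]' --delta_pos '[[2,0,0.8],[2,0,1.5],[2,0,1.5],[1.5,0,1.5],[0.75,-0.05,1],[0,0,0],[0,0,0],[0,0,0]]' --gripper '[1.5,1.5,1.5,1.5,1.5,1.5,1.5,1.5]'

```text
time_s: 19.05
tool_pos: [0.5345, 0.2091, 0.1314]
tool_rot: [180.0, -0.0, 20.0]
force: [-0.1, -0.2, -1.2]
grip_width: 0.0208
grasp_force: 35.0
```

```bash
python3 - <<'E'
from h import *
for i in range(2): eyes.read_camera('top')
s=telemetry.get_obs();T=R.from_euler('xyz',s['tool_rot'],degrees=True);print(s['tool_pos'],T.inv().apply(np.r_[.5345,.2075,.042]-s['tool_pos'])*100)
E
```

```text
[0.5346634  0.20917384 0.13148015] [-0.08426605  0.14265468  8.9480612 ]
```

>>> drive_tool --angular '[[0,0,0],[0,0,0],[0,0,0],[0,0,0],[0,0,0],[0,0,0],[0,0,0],[0,0,0],[0,0,0],[0,0,0]]' --delta_pos '[[-0.05,0.15,1],[0,0,2],[0,0,1.5],[0,0,1],[0,0,0.8],[0,0,0.8],[0,0,0.8],[0,0,0.6],[0,0,0],[0,0,0]]' --gripper '[1.5,1.5,1.5,1.5,1.5,1.5,1.5,1.5,1.5,1.5]'

```text
time_s: 20.15
tool_pos: [0.5348, 0.2079, 0.0456]
tool_rot: [-180.0, -0.0, 20.0]
force: [0.1, -0.2, -0.1]
grip_width: 0.0209
grasp_force: 35.0
```

>>> drive_tool --angular '[[0,0,0],[0,0,0],[0,0,0]]' --delta_pos '[[0,0,0.2],[0,0,0.2],[0,0,0]]' --gripper '[1.5,1.5,1.5]'

```text
time_s: 20.45
tool_pos: [0.535, 0.2079, 0.042]
tool_rot: [180.0, -0.0, 20.0]
force: [-0.4, -0.9, 2.8]
grip_width: 0.0208
grasp_force: 35.0
```

Floor contact at the expected height. Releasing, lifting, and backing off to look.

>>> drive_tool --angular '[[0,0,0],[0,0,0],[0,0,0],[0,0,0],[0,0,0],[0,0,0],[0,0,0],[0,0,0],[0,0,0],[0,0,0],[0,0,0],[0,0,0],[0,0,0],[0,0,0]]' --delta_pos '[[0,0,0],[0,0,0],[0,0,0],[0,0,-1],[0,0,-2.5],[0,0,-3],[0,0,-3],[-2,0,-3],[-2,0,-3],[-2,0,0],[-2,0,0],[0,0,0],[0,0,0],[0,0,0]]' --gripper '[3.2,3.2,3.2,3.2,3.2,3.2,3.2,3.2,3.2,3.2,3.2,3.2,3.2,3.2]'

```text
time_s: 21.85
tool_pos: [0.4603, 0.1807, 0.1968]
tool_rot: [-180.0, -0.1, 20.0]
force: [1.1, 0.5, -0.1]
grip_width: 0.0315
grasp_force: 0.0
```

```bash
python3 - <<'E'
from h import *
np.set_printoptions(precision=4,suppress=True)
w=eyes.read_camera('wrist');s=telemetry.get_obs();print(s['tool_pos'])
it=[]
for p in((.5754,.2488),(.549,.1511),(.4764,.2249),(.492,.1679),(.5914,.193),(.5187,.266),(.535,.2079)):
    f=rollfit(w,p,.003,.005);print(f);it+=[(f[1],f[2],.059,.011),(f[1],f[2],.021,.028)]
a=overlay(w,it);cv2.imwrite('pics/o5.png',cv2.resize(a[0:960,800:1800],(625,600)))
E
```

```text
[0.4601 0.1808 0.1966]
[115.2679   0.5754   0.2488]
[88.5121  0.549   0.1511]
[106.8847   0.4764   0.2249]
[117.0605   0.492    0.1679]
[87.7084  0.5919  0.193 ]
[98.0238  0.5187  0.266 ]
[85.5818  0.535   0.2079]
```

View pics/o5.png

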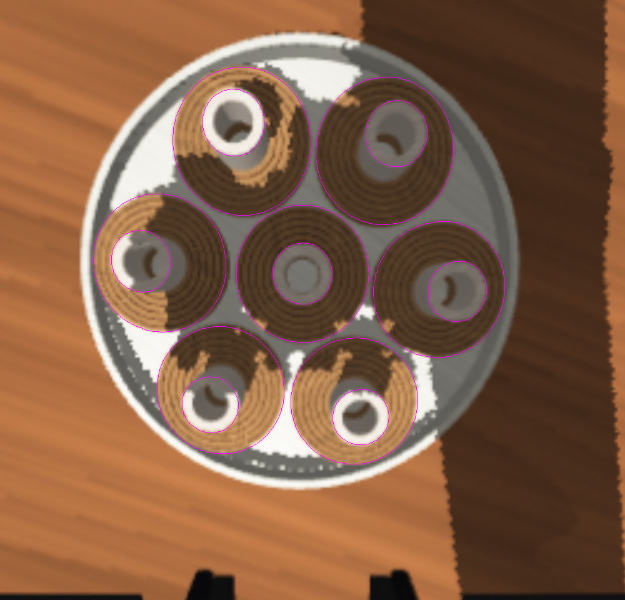

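All seven stand flat, one in the middle and six round it, and the gripper is clear.

```bash
python3 -c "
from cell import env
print(env.sign_off())"
```

```text
the job is handed in; nothing more can be done
None
```

All seven rolls stand flat in the tin, one in the middle and six round it; I handed the job in at about 22 s, and the verdict was not shown.

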